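# Index the bobbin feeder up to its mark and drop the bobbin

### The job

The coil bobbin feeder has been left turned past its mark. With the crank, turn the wheel back clockwise (seen from above) until its needle is well short of the mark, at least 40 mm at the needle tip, then bring it up counter-clockwise to stand at the mark, without running past and coming back, so that the crank's free play stays taken up in that direction. Only then draw the gate fully out so that the bobbin drops into the tray, leaving the gate out, never touching the bobbin and leaving the other parts on the bench alone.

Things in the scene. Friction and masses are not known exactly. Their poses are not given: they have to be found in the camera images.
- station: The feeder's fixed frame: a 270 mm square plywood deck, its top 100 mm above the bench, on four legs, standing at a varying place and yaw. Origin on the bench under the wheel's axis; +y points from the axis to the drop hole and the gate's tab.
- wheel: The feeder wheel; origin on its vertical axis, level with the deck's top; +y points to the loaded sleeve. Aluminium hub 60 mm across, three open-ended upright sleeves (60 mm outside, 52 mm inside, tops 144 mm above the bench), 85 mm from the axis, 120 degrees apart. Yaw relative to the station: 0 at the mark, positive past it, starting past it.
- post (a point): Centre of the top of the crank's upright birch post: 22 mm diameter, 56 mm tall, top 213 mm above the bench, on a flat steel arm (top of arm 158 mm above the bench), 115 mm from the axis. With the wheel at its mark and crank at 0 it stands straight across the axis from the drop hole; its angle about the axis changes by (wheel yaw + crank). Grip it from above.
- crank (a joint): Angle of the crank relative to the wheel in rad, counter-clockwise positive: its free play, from -0.15 to 0.15 (17 mm either way at the post). The crank moves freely (0.06 N m friction) until its arm meets one of two stop pins on the wheel, then carries the wheel along (0.35 N m friction, about 3 N at the post; no detent, stays where left). Near 0.15: play taken up counter-clockwise, arm against the counter-clockwise pin.
- needle (a point): Tip of the wheel's 9 mm wide dark needle, 124 mm from the axis, 116 mm above the bench, which turns with the wheel.
- mark (a point): Inner end of the fixed dark mark, a 26 mm radial rib on the rim of the deck, 128 mm from the axis. A scribed curved arrow on the deck beside it points counter-clockwise, towards the mark.
- sleeve (a point): Centre of the loaded sleeve at deck height, 85 mm from the axis, turning with the wheel. At the mark it is over the centre of the drop hole, straight out along the station's +y. Apart from the crank post all of the feeder lies below 165 mm above the bench.
- bobbin: White nylon coil bobbin, a spool 62 mm tall with 44 mm flanges and 28 mm core, 50 g, standing upright and loose (4 mm all round) in one sleeve on the deck; the wheel pushes it along, so it trails against the sleeve wall behind it. Origin at the centre of its underside.
- gate (a joint): How far the gate is drawn, in m: 0 shut (hole closed), 0.085 fully out; it slides straight outwards from the wheel axis, along the horizontal line from the wheel axis through the tab, with about 1.5 N friction, and stays where it is left.
- tab (a point): Centre of the top of the gate's birch pull tab: 14 mm thick, 40 mm long in the sliding direction, standing 52 mm up from the gate, top 152 mm above the bench, 176 mm from the axis when shut. Frame: y is the sliding (outward) direction, x goes across the tab's 14 mm thickness. Grip it from above across the thickness.
- tray (a point): Centre of the inner floor of the catch tray, a 150 mm square steel tray with walls 36 mm high, standing on the bench under the deck's 64 mm drop hole, 90 mm from the axis on the tab's side. Axes as the tab's.
- bumper_cap: Bystander: green plastic pop bumper cap, a domed disc 96 mm across, 30 mm high; origin at the centre of its underside.
- kicker_arm: Bystander: nickel-plated slingshot kicker arm, flat, 130 mm long and 12 mm high; origin at the underside of its middle.
- star_post: Bystander: translucent blue star post, standing, 38 mm across and 75 mm tall; origin at the centre of its underside.

How it is judged:
By the outcome, as a careful person would: the job done as asked, in the order asked, and still so for the second after the job is handed in, with the robot touching nothing.
It also fails if it takes over 45 s, if anything falls off the work surface, if the arm or the gripper's body presses on something with over 40 N, if the wrist force passes 120 N, or if a joint passes its speed limit or range.

### The arm

A 6-joint arm with a two-finger parallel gripper is mounted at the origin on the work surface. World frame = base frame: x ahead of the robot, y to its left, z up, the work surface at z = 0. Lengths are in m, angles in rad, forces in N, time in s.
With the tool pointing down it reaches from about 0.275 to 1 m from the base axis. Payload 8.4 kg.
Tool frame: the origin (TCP) lies at the very end of the fingers, on their centre line; the grasp point (between the pads) lies 19 mm behind it; y points along the fingers, x is the direction in which the jaws open and shut, and the axes are right-handed (so a half turn about y gives the same grasp; the last joint's range is limited). The gripper opens to 85 mm and grips with 20 to 120 N. Pads are 22 mm wide; open, the fingers measure 114 mm over their backs; the gripper's body (76 mm by 85 mm) begins 54 mm behind the grasp point. The pads swing forward as they close: fully open they stand 13 mm farther back than shut.
Start: joints at [-1.169, 0.353, 1.633, -0, 1.155, -0.002], TCP at [0.246, -0.575, 0.231] pointing down, gripper open.
Joint ranges: [-2.63, 2.63], [-0.92, 2.1], [0.06, 2.66], [-1.3, 4.44], [0, 2.69], [-3.02, 3.02]. Speed limits (rad/s): [2.22, 2.22, 2.79, 3.14, 3.14, 3.14].

### API

Orientations are given as a 3x3 rotation matrix whose columns are the frame's x, y, z axes.
In Python, from cell import * gives the robot as it stands.
- The arm moves only by the tool move_arm, never from a script. Its argument "steps" is a list of rows, each a list of 7 numbers: the shift along the world's x, y, z in m, then the turn, a rotation vector about the world's x, y, z in degrees, then the opening in per cent of the stroke, from 0 (shut) to 100 (fully open). A call has 1 to 8 rows; each row shifts and turns the commanded pose from where the row before left it; what a row does not reach is not made up. A row lasts 1/12 s, in which the tool goes at most 41.7 mm and 7.16 degrees, less where a joint would pass 70% of its speed; a pose out of reach is approached as far as the arm can. A call with a gripper value outside its range is refused whole. The fingers move at their own pace and stop on an object; "newtons" is the grip in N (left out, the last holds). Time passes only in rows, so rows that do not move let the fingers close. It gives the time, the measured TCP pose, the force and the opening at its end, in the units of the state.
- get_obs(): the state, without advancing time (a new reading comes with each control period).
- camera(name): name is "side" or "top" or "wrist"; returns the picture (420x560x3 uint8, blue, green, red); there is no depth.
- camera_model(name): a dict with "vfov" (degrees; the focal length in pixels is half the picture's height over the tangent of half this angle, whatever the lens; pixels are square), "cx", "cy" (the principal point, pixels), "dist" ([k1, k2, p1, p2, k3] as OpenCV has them; the pictures are not rectified), "world_to_cam" (4x4, takes a point from world to camera coordinates). Camera axes: x right, y up, looking along -z (the intrinsics and any distortion apply to the point x, -y, -z); pixel columns grow to the right and rows downward; lengths in m; the calibration is good to about 2 mm. A picture is of the moment at which its call begins: read the wrist's pose just before it. camera_model takes no time and is no camera call; for the wrist camera it gives the pose at the moment of the call.
- job_done(): hands the job in, once; it reports no verdict.
The state is a dict: "clock": time; "qpos": joint angles; "joint_velocities": joint speeds; "tau": joint torques, N m; "tcp_pos": TCP position; "tool_rot": TCP orientation; "force": force on the tool from outside, world axes, zero at the start; "ft_torque": the same for the moment, N m; "grip_width": finger opening in m.
Only numpy, scipy, OpenCV 4.12 (cv2) and the standard library are available. Lean on these libraries where they do the work, as an engineer would, in place of code of your own. Each camera call takes 0.05 s, during which the arm holds its last target.

## Working session

There is one attempt and no reset: what is moved stays moved. The work goes in short steps, Python scripts to look and compute and a tool call to move; the robot and the scene stay as the last step left them, time stands still between calls to the robot, and variables do not carry over. Pictures are saved under pics/ and viewed, and the job is handed in when it is done.

Besides the shell and the picture viewer there is one more tool, called as name(argument=value, ...), one argument or row to a line, values as JSON. move_arm: Moves the arm, as the interface text tells. Its arguments: {"type":"object","properties":{"steps":{"type":"array"},"newtons":{"type":"number"}},"required":["steps"]}

```bash
ls; mkdir -p pics; python3 - <<'E'
from cell import *
import cv2
o=get_obs();print(o)
for n in ["top","side","wrist"]:
    cv2.imwrite(f"pics/{n}0.png",camera(n)); m=camera_model(n); print(n,m)
E
```

```text
pics
{'clock': 0.0, 'qpos': array([-1.16939147e+00,  3.53673422e-01,  1.63413275e+00, -1.18223006e-05,
        1.15521948e+00, -2.45684523e-03]), 'joint_velocities': array([ 0.00081958, -0.00097899, -0.00083629,  0.00238099, -0.00176458,
        0.0012974 ]), 'tau': array([ 3.12720447e-03, -6.05243254e+01, -3.42066658e+01,  3.14034141e-04,
        9.31287504e-03, -9.91664052e-06]), 'tcp_pos': array([ 0.24538264, -0.57428916,  0.2305465 ]), 'tool_rot': array([[ 3.92976279e-01, -5.69843630e-04,  9.19548433e-01],
       [-9.19547493e-01,  1.31486250e-03,  3.92976692e-01],
       [-1.43301502e-03, -9.99998973e-01, -7.28850763e-06]]), 'force': array([-0.48782471,  0.01040474,  0.33956016]), 'ft_torque': array([ 0.00051812, -0.02678168,  0.01844345]), 'grip_width': 0.0857306967579463}
top {'vfov': 45.061190447674925, 'cx': 282.84537273157565, 'cy': 221.86147393718394, 'dist': array([0.00887509, 0.        , 0.        , 0.        , 0.        ]), 'world_to_cam': array([[-0.01037033, -0.99981066, -0.01646536,  0.03052588],
       [ 0.99313089, -0.01221747,  0.11636908, -0.56090667],
       [-0
[... 364 characters left out ...]
.0192734 , -0.5817205 ,  0.81316038, -0.13077941],
       [-0.05245852,  0.81160282,  0.58184961, -1.16382381],
       [ 0.        ,  0.        ,  0.        ,  1.        ]])}
wrist {'vfov': 60.85589827644306, 'cx': 279.20468743489533, 'cy': 217.01616563335358, 'dist': array([-0.09207848,  0.        ,  0.        ,  0.        ,  0.        ]), 'world_to_cam': array([[ 3.92801658e-01, -9.19622759e-01, -9.15337190e-04,
        -6.24705469e-01],
       [ 8.80243790e-01,  3.76269358e-01, -2.89123225e-01,
         3.74530356e-02],
       [ 2.66228712e-01,  1.12762362e-01,  9.57291451e-01,
        -3.80169808e-01],
       [ 0.00000000e+00,  0.00000000e+00,  0.00000000e+00,
         1.00000000e+00]])}
```

View pics/top0.png

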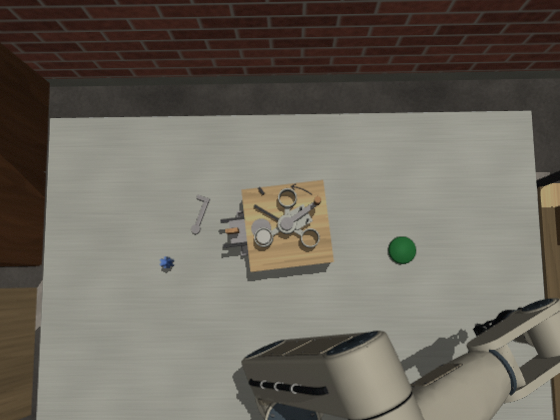

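View pics/side0.png

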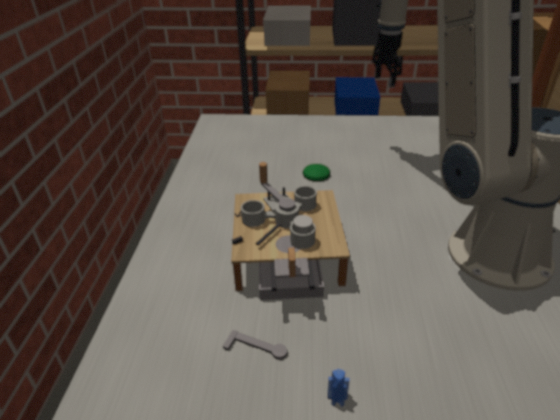

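```bash
python3 - <<'E'
import cv2
a=cv2.imread("pics/top0.png");cv2.imwrite("pics/topz.png",cv2.resize(a[170:340,220:420],None,fx=4,fy=3.5,interpolation=2) if 0 else cv2.resize(a[180:330,225:425],None,fx=4,fy=4,interpolation=2))
E
```

```text
(no output)
```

View pics/topz.png

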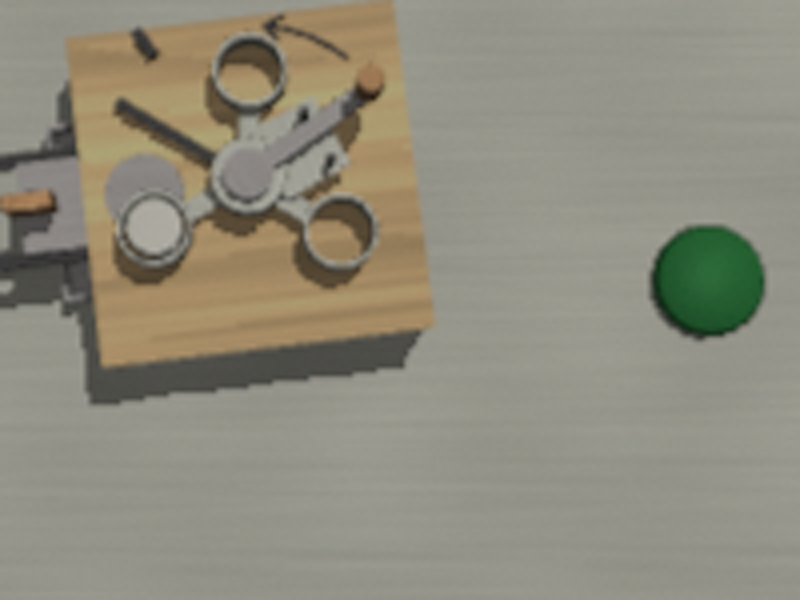

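```bash
python3 - <<'E'
import cv2
a=cv2.imread("pics/side0.png");cv2.imwrite("pics/sidez.png",cv2.resize(a[155:300,220:360],None,fx=4,fy=4,interpolation=2))
E
cat > h.py <<'E'
import numpy as np, cv2
from scipy.optimize import least_squares
def proj(m,P):
    P=np.atleast_2d(P); T=m["world_to_cam"]; c=P@T[:3,:3].T+T[:3,3]; c=c*[1,-1,-1]
    f=210/np.tan(np.radians(m["vfov"])/2)
    K=np.array([[f,0,m["cx"]],[0,f,m["cy"]],[0,0,1]])
    return cv2.projectPoints(c.reshape(-1,1,3),np.zeros(3),np.zeros(3),K,m["dist"])[0].reshape(-1,2)
def ray(m,uv,z):
    f=210/np.tan(np.radians(m["vfov"])/2)
    K=np.array([[f,0,m["cx"]],[0,f,m["cy"]],[0,0,1]])
    n=cv2.undistortPoints(np.array(uv,float).reshape(-1,1,2),K,m["dist"]).reshape(-1,2)
    T=m["world_to_cam"];R=T[:3,:3];C=-R.T@T[:3,3]
    d=np.c_[n[:,0],-n[:,1],-np.ones(len(n))]@R
    s=(np.asarray(z)-C[2])/d[:,2]
    return C+d*s[:,None]
E
python3 - <<'E'
from cell import *
from h import *
m=camera_model("top")
z=np.array([[67,38],[395,3],[433,325],[100,367],[28,202],[158,58],[120,103],[370,80],[145,187]])
Z=[.1,.1,.1,.1,.152,.105,.116,.213,.1]
X=ray(m,z/4+[225,180],Z)
print(X.round(4)); print(X[:4].mean(0))
E
```

```text
[[ 0.6616  0.1565  0.1   ]
 [ 0.6871 -0.112   0.1   ]
 [ 0.4241 -0.1373  0.1   ]
 [ 0.3934  0.1303  0.1   ]
 [ 0.5219  0.1823  0.152 ]
 [ 0.6432  0.0819  0.105 ]
 [ 0.6049  0.1122  0.116 ]
 [ 0.6055 -0.0843  0.213 ]
 [ 0.5383  0.0933  0.1   ]]
[0.5415581  0.00936496 0.1       ]
```

View pics/sidez.png

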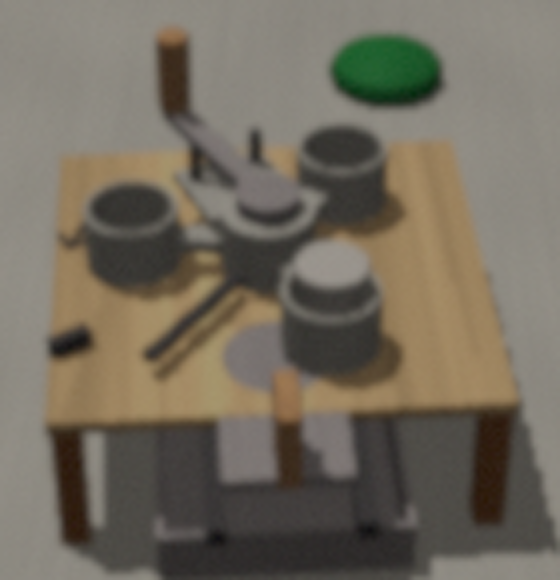

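move_arm(
  steps=[
    [0.024,0.033,0.012,0,0,6.75,100],
    [0.024,0.033,0.012,0,0,6.75,100],
    [0.024,0.033,0.012,0,0,6.75,100],
    [0.024,0.033,0.012,0,0,6.75,100],
    [0.024,0.033,0.012,0,0,6.75,100],
    [0.024,0.033,0.01,0,0,6.75,100],
    [0.024,0.033,0.01,0,0,6.75,100],
    [0.024,0.033,0.01,0,0,6.75,100],
  ],
  newtons=40,
)

```text
clock: 0.82
tcp_pos: [0.4352, -0.3131, 0.3203]
tool_rot: [[0.976, 0.0, 0.217], [-0.217, -0.0, 0.976], [0.0, -1.0, -0.0]]
force: [0.9, -0.7, 0.4]
grip_width: 0.0852
```

move_arm(
  steps=[
    [0.024,0.033,0,0,0,6.75,100],
    [0.024,0.033,0,0,0,6.75,100],
    [0.024,0.033,0,0,0,6.75,100],
    [0.024,0.033,0,0,0,6.75,100],
    [0.024,0.033,0,0,0,6.75,100],
    [0.024,0.033,0,0,0,6.75,100],
    [0.024,0.033,0,0,0,6.75,100],
    [0,0,0,0,0,0,100],
  ],
)

```text
clock: 1.48
tcp_pos: [0.6057, -0.0783, 0.3193]
tool_rot: [[0.819, 0.001, -0.574], [0.574, 0.002, 0.819], [0.002, -1.0, 0.001]]
force: [-1.0, -0.1, 0.2]
grip_width: 0.0853
```

```bash
cat > look.py <<'E'
import sys
from cell import *
from h import *
import pickle
n=sys.argv[1]; k=sys.argv[2]
o=get_obs(); m=camera_model(n); im=camera(n)
cv2.imwrite(f"pics/{k}.png",im); pickle.dump(m,open(f"pics/{k}.pkl","wb"))
print(o["clock"],o["tcp_pos"].round(4),"jaw",np.degrees(np.arctan2(o["tool_rot"][1,0],o["tool_rot"][0,0])).round(2),o["tool_rot"][2].round(3),"q6",o["qpos"][5],o["force"].round(1),o["grip_width"])
E
python3 look.py wrist w1
```

```text
1.4833 [ 0.6057 -0.0783  0.3193] jaw 35.03 [ 0.002 -1.     0.001] q6 -0.7444298683375007 [-1.  -0.1  0.2] 0.08533275131998601
```

View pics/w1.png

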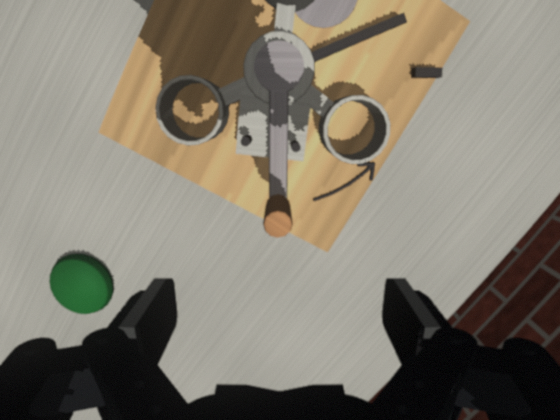

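```bash
cat > fit.py <<'E'
from h import *
import pickle
m=pickle.load(open("pics/w1.pkl","rb"))
def model(p):
    x,y,t,w,c=p
    def P(r,a,z): return [x+r*np.cos(a),y+r*np.sin(a),z]
    h=.135
    R=lambda X,Y,Z:[x+X*np.cos(t)-Y*np.sin(t),y+X*np.sin(t)+Y*np.cos(t),Z]
    return np.array([P(.115,t-np.pi/2+w+c,.213),R(h,-h,.1),R(-h,-h,.1),R(h,h,.1)])
obs=np.array([[277,222],[328,250],[100,131],[468,22]])
s=least_squares(lambda p:(proj(m,model(p))-obs).ravel(),[.541,.009,.1,.4,.1],x_scale=.1)
# w and c degenerate -> sum only
print(s.x[:3],np.degrees(s.x[2]),"w+c",np.degrees(s.x[3]+s.x[4]),s.fun.round(1))
print(model(s.x))
X=ray(m,[[405,17],[412,72],[277,222]],[.116,.106,.213]);print(X)
for q in X:
    d=q-[*s.x[:2],0];print(np.hypot(*d[:2]),np.degrees(np.arctan2(d[1],d[0])-s.x[2]))
E
python3 fit.py; python3 -c "
import cv2
a=cv2.imread('pics/w1.png');cv2.imwrite('pics/w1z.png',cv2.resize(a[0:100,350:480],None,fx=6,fy=6,interpolation=2))"
```

```text
[0.54425789 0.01091507 0.10637105] 6.094612009296427 w+c 27.93662691715323 [-0.   1.1 -0.5  1.1 -1.5 -0.2  2.1 -1.7]
[[ 0.60861704 -0.08438918  0.213     ]
 [ 0.69282788 -0.10898888  0.1       ]
 [ 0.42435394 -0.13765493  0.1       ]
 [ 0.66416183  0.15948506  0.1       ]]
[[ 0.60920245  0.11584465  0.116     ]
 [ 0.64703354  0.08524443  0.106     ]
 [ 0.60814677 -0.08369391  0.213     ]]
0.12340183730081324 52.15058594906903
0.12683725514230823 29.780577490184303
0.11416061802203352 -62.06368706972055
```

View pics/w1z.png

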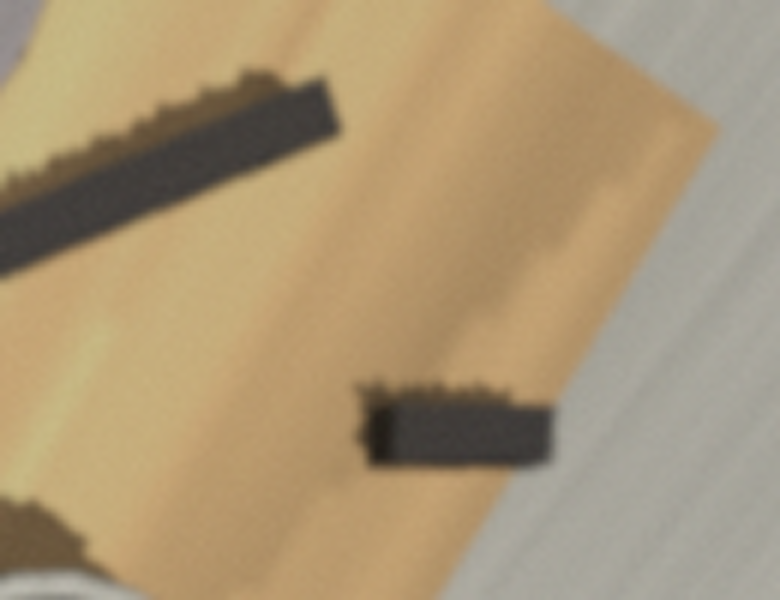

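move_arm(
  steps=[
    [0.002,-0.006,-0.036,0,0,-1,100],
    [0,0,-0.036,0,0,0,100],
    [0,0,-0.036,0,0,0,100],
    [0,0,-0.034,0,0,0,100],
    [0,0,0,0,0,0,20],
    [0,0,0,0,0,0,10],
    [0,0,0,0,0,0,10],
    [0,0,0,0,0,0,10],
  ],
  newtons=30,
)

```text
clock: 2.2
tcp_pos: [0.6061, -0.0905, 0.1805]
tool_rot: [[0.835, 0.004, -0.55], [0.55, -0.001, 0.835], [0.003, -1.0, -0.003]]
force: [0.5, -0.6, 0.3]
grip_width: 0.0386
```

```bash
python3 look.py wrist w2
```

```text
2.2 [ 0.6061 -0.0905  0.1805] jaw 33.35 [ 0.003 -1.    -0.003] q6 -0.7326458393934864 [ 0.5 -0.6  0.3] 0.03858710422121776
```

View pics/w2.png

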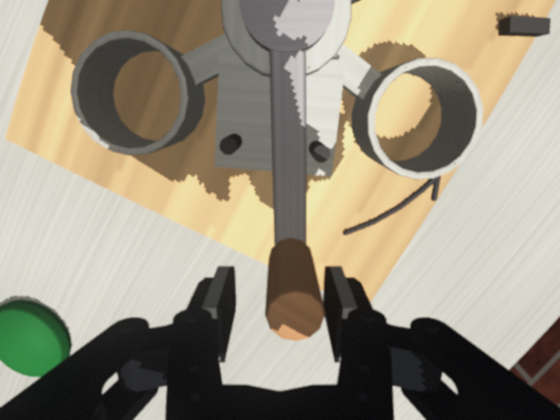

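move_arm(
  steps=[
    [0.002,0.005,-0.004,0,0,0,10],
    [0,0,0,0,0,0,10],
    [0,0,0,0,0,0,10],
    [0,0,0,0,0,0,10],
  ],
)

```text
clock: 2.58
tcp_pos: [0.6099, -0.0857, 0.1777]
tool_rot: [[0.835, 0.008, -0.551], [0.551, -0.002, 0.835], [0.005, -1.0, -0.006]]
force: [2.4, -2.9, 13.8]
grip_width: 0.021
```

```bash
python3 look.py wrist w3
```

```text
2.5833 [ 0.6099 -0.0857  0.1777] jaw 33.42 [ 0.005 -1.    -0.006] q6 -0.723901188767602 [ 2.4 -2.9 13.8] 0.02103187304993915
```

View pics/w3.png

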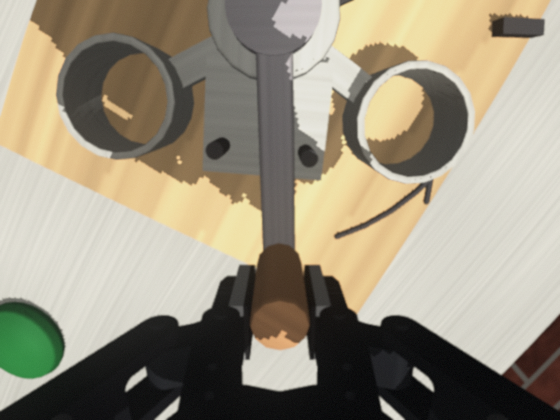

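```bash
python3 - <<'E'
import numpy as np
a=np.radians(-55.7-4*np.arange(17));p=.116*np.c_[np.cos(a),np.sin(a)]+[.544,.011]
p=p.round(4)
for i in range(16): print((p[i+1]-p[i]).round(4).tolist(),p[i+1])
E
```

```text
[-0.0069, -0.0044] [ 0.6025 -0.0892]
[-0.0071, -0.0038] [ 0.5954 -0.093 ]
[-0.0074, -0.0033] [ 0.588  -0.0963]
[-0.0076, -0.0028] [ 0.5804 -0.0991]
[-0.0077, -0.0023] [ 0.5727 -0.1014]
[-0.008, -0.0017] [ 0.5647 -0.1031]
[-0.008, -0.0012] [ 0.5567 -0.1043]
[-0.008, -0.0006] [ 0.5487 -0.1049]
[-0.0081, 0.0] [ 0.5406 -0.1049]
[-0.0081, 0.0005] [ 0.5325 -0.1044]
[-0.008, 0.0011] [ 0.5245 -0.1033]
[-0.008, 0.0016] [ 0.5165 -0.1017]
[-0.0078, 0.0022] [ 0.5087 -0.0995]
[-0.0076, 0.0027] [ 0.5011 -0.0968]
[-0.0074, 0.0033] [ 0.4937 -0.0935]
[-0.0072, 0.0037] [ 0.4865 -0.0898]
```

move_arm(
  steps=[
    [-0.0069,-0.0044,0.002,0,0,-4,10],
    [-0.0071,-0.0038,0,0,0,-4,10],
    [-0.0074,-0.0033,0,0,0,-4,10],
    [-0.0076,-0.0028,0,0,0,-4,10],
    [-0.0077,-0.0023,0,0,0,-4,10],
    [-0.008,-0.0017,0,0,0,-4,10],
    [-0.008,-0.0012,0,0,0,-4,10],
    [-0.008,-0.0006,0,0,0,-4,10],
  ],
)

```text
clock: 3.3
tcp_pos: [0.5479, -0.1061, 0.1779]
tool_rot: [[1.0, 0.006, -0.021], [0.021, -0.002, 1.0], [0.006, -1.0, -0.003]]
force: [3.8, -4.4, 2.9]
grip_width: 0.0212
```

```bash
python3 look.py wrist w4
```

```text
3.3 [ 0.5479 -0.1061  0.1779] jaw 1.2 [ 0.006 -1.    -0.003] q6 -0.21327255410340357 [ 3.8 -4.4  2.9] 0.02118812314217907
```

View pics/w4.png

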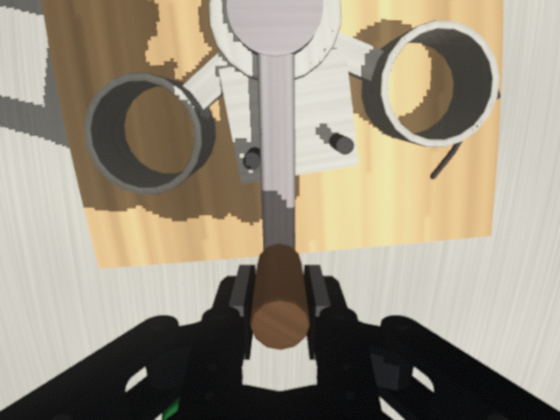

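move_arm(
  steps=[
    [-0.008,0,0,0,0,-4,10],
    [-0.0081,0.0005,0,0,0,-4,10],
    [-0.008,0.0011,0,0,0,-4,10],
    [-0.008,0.0016,0,0,0,-4,10],
    [-0.0078,0.0022,0,0,0,-4,10],
    [-0.0076,0.0027,0,0,0,-4,10],
    [-0.0074,0.0033,0,0,0,-4,10],
    [0,0,0,0,0,0,10],
  ],
)

```text
clock: 4.02
tcp_pos: [0.4918, -0.0939, 0.1778]
tool_rot: [[0.892, 0.004, 0.452], [-0.452, -0.002, 0.892], [0.004, -1.0, 0.0]]
force: [0.5, -4.5, 5.1]
grip_width: 0.0211
```

```bash
python3 look.py wrist w5;python3 look.py top t5; python3 -c "
import cv2
a=cv2.imread('pics/t5.png');cv2.imwrite('pics/t5z.png',cv2.resize(a[170:290,220:350],None,fx=5,fy=5,interpolation=2))"
```

```text
4.0167 [ 0.4918 -0.0939  0.1778] jaw -26.84 [ 0.004 -1.     0.   ] q6 0.2778842004419736 [ 0.5 -4.5  5.1] 0.021121319843783317
4.0667 [ 0.4921 -0.0941  0.1778] jaw -26.65 [ 0.004 -1.     0.   ] q6 0.27447287474312543 [ 0.  -4.   5.9] 0.021089599534522607
```

View pics/w5.png

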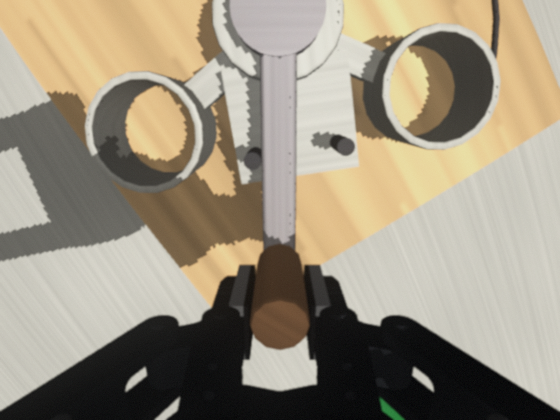

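View pics/t5z.png

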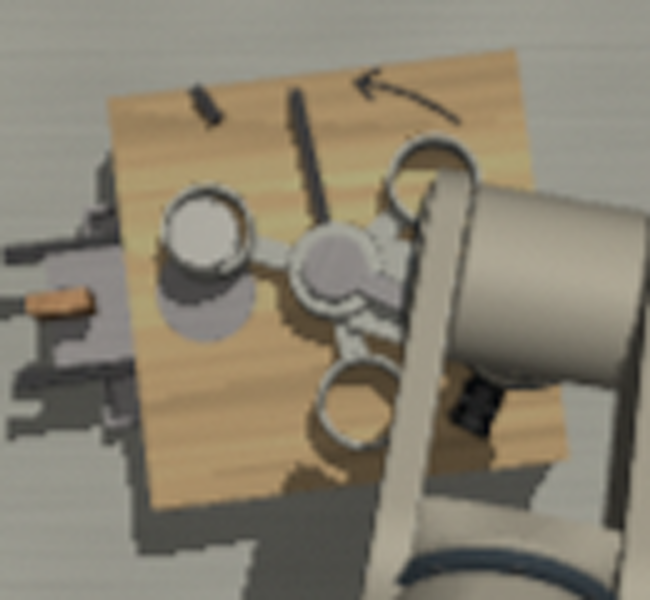

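```bash
python3 - <<'E'
import numpy as np
a=np.radians(-116.3+4*np.arange(10));p=.1165*np.c_[np.cos(a),np.sin(a)]+[.544,.011]
p=p.round(4)
for i in range(9): print((p[i+1]-p[i]).round(4).tolist(),p[i+1])
E
```

```text
[0.0074, -0.0034] [ 0.4998 -0.0968]
[0.0076, -0.0028] [ 0.5074 -0.0996]
[0.0078, -0.0023] [ 0.5152 -0.1019]
[0.008, -0.0017] [ 0.5232 -0.1036]
[0.008, -0.0012] [ 0.5312 -0.1048]
[0.0081, -0.0006] [ 0.5393 -0.1054]
[0.0082, 0.0] [ 0.5475 -0.1054]
[0.0081, 0.0005] [ 0.5556 -0.1049]
[0.008, 0.0011] [ 0.5636 -0.1038]
```

move_arm(
  steps=[
    [0.0074,-0.0034,0,0,0,4,10],
    [0.0076,-0.0028,0,0,0,4,10],
    [0.0078,-0.0023,0,0,0,4,10],
    [0.008,-0.0017,0,0,0,4,10],
    [0.008,-0.0012,0,0,0,4,10],
    [0.0081,-0.0006,0,0,0,4,10],
    [0.0082,0,0,0,0,4,10],
    [0.004,0.0001,0,0,0,2,10],
  ],
)

```text
clock: 4.78
tcp_pos: [0.5521, -0.106, 0.1778]
tool_rot: [[0.998, 0.003, -0.063], [0.063, -0.001, 0.998], [0.003, -1.0, -0.001]]
force: [-1.9, -2.6, 9.4]
grip_width: 0.0211
```

move_arm(
  steps=[
    [0.004,0.0002,0,0,0,2,10],
    [0,0,0,0,0,0,10],
    [0,0,0,0,0,0,10],
  ],
)

```text
clock: 5.03
tcp_pos: [0.5561, -0.1056, 0.1778]
tool_rot: [[0.995, 0.004, -0.095], [0.095, -0.001, 0.995], [0.004, -1.0, -0.002]]
force: [0.9, -1.1, 5.9]
grip_width: 0.0211
```

```bash
python3 look.py wrist w6;python3 look.py top t6; python3 -c "
import cv2
a=cv2.imread('pics/t6.png');cv2.imwrite('pics/t6z.png',cv2.resize(a[170:290,220:350],None,fx=5,fy=5,interpolation=2))"
```

```text
5.0333 [ 0.5561 -0.1056  0.1778] jaw 5.44 [ 0.004 -1.    -0.002] q6 -0.28484092630773544 [ 0.9 -1.1  5.9] 0.021134097914539608
5.0833 [ 0.5561 -0.1056  0.1778] jaw 5.43 [ 0.004 -1.    -0.002] q6 -0.284633123646128 [ 1.2 -1.6  5.3] 0.02125693717142975
```

View pics/w6.png

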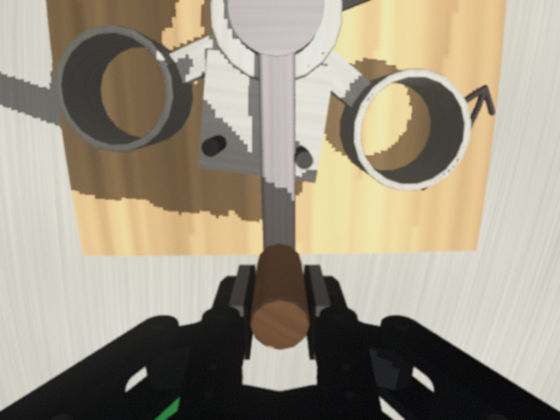

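View pics/t6z.png

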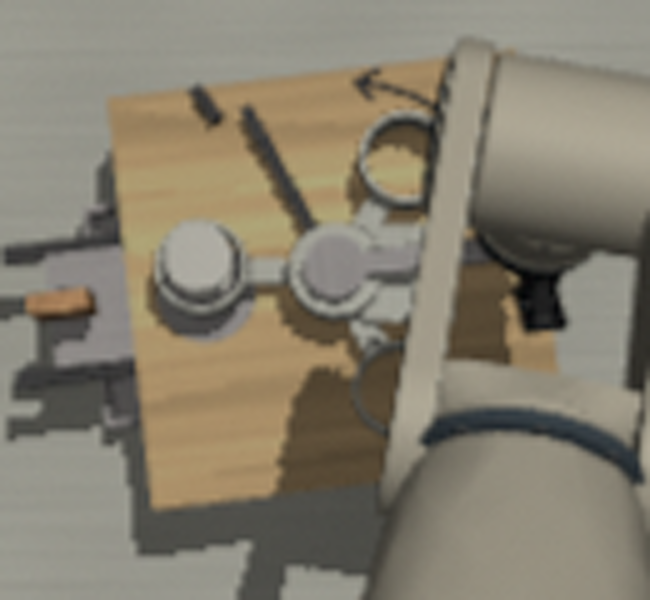

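move_arm(
  steps=[
    [0.006,0.0008,0,0,0,3,10],
    [0.0061,0.0011,0,0,0,3,10],
    [0,0,0,0,0,0,10],
    [0,0,0,0,0,0,10],
  ],
)

```text
clock: 5.47
tcp_pos: [0.5682, -0.1036, 0.1778]
tool_rot: [[0.98, 0.004, -0.198], [0.198, -0.001, 0.98], [0.004, -1.0, -0.002]]
force: [1.7, -1.6, 6.5]
grip_width: 0.0212
```

```bash
python3 look.py top t7; python3 -c "
import cv2
a=cv2.imread('pics/t7.png');cv2.imwrite('pics/t7z.png',cv2.resize(a[170:290,220:350],None,fx=5,fy=5,interpolation=2))"
```

```text
5.4667 [ 0.5682 -0.1036  0.1778] jaw 11.44 [ 0.004 -1.    -0.002] q6 -0.3822590077393908 [ 1.7 -1.6  6.5] 0.021224283413948553
```

View pics/t7z.png

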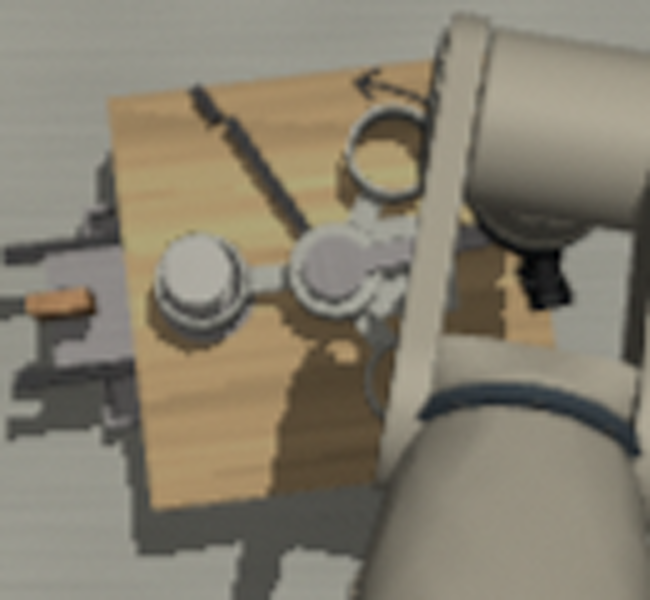

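move_arm(
  steps=[
    [0,0,0,0,0,0,60],
    [0,0,0,0,0,0,60],
    [0,0,0.03,0,0,0,60],
    [0,0,0.035,0,0,0,60],
    [-0.004,0.02,0.035,0,0,0,60],
    [-0.005,0.025,0.025,0,0,0,60],
    [-0.005,0.025,0,0,0,0,60],
    [0,0,0,0,0,0,60],
  ],
)

```text
clock: 6.18
tcp_pos: [0.5521, -0.0301, 0.303]
tool_rot: [[0.98, 0.003, -0.199], [0.199, 0.002, 0.98], [0.003, -1.0, 0.001]]
force: [0.2, 0.3, -0.7]
grip_width: 0.0511
```

```bash
python3 look.py wrist w8
```

```text
6.1833 [ 0.5521 -0.0301  0.303 ] jaw 11.49 [ 0.003 -1.     0.001] q6 -0.25938133599624597 [ 0.2  0.3 -0.7] 0.051130641469265756
```

View pics/w8.png

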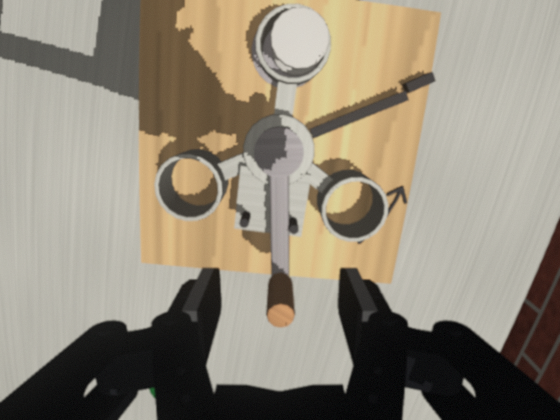

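```bash
python3 -c "
import cv2
a=cv2.imread('pics/w8.png');cv2.imwrite('pics/w8z.png',cv2.resize(a[60:160,300:430],None,fx=6,fy=6,interpolation=2))
cv2.imwrite('pics/w8c.png',cv2.resize(a[130:330,200:400],None,fx=3,fy=3,interpolation=2))"
```

```text
(no output)
```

View pics/w8z.png

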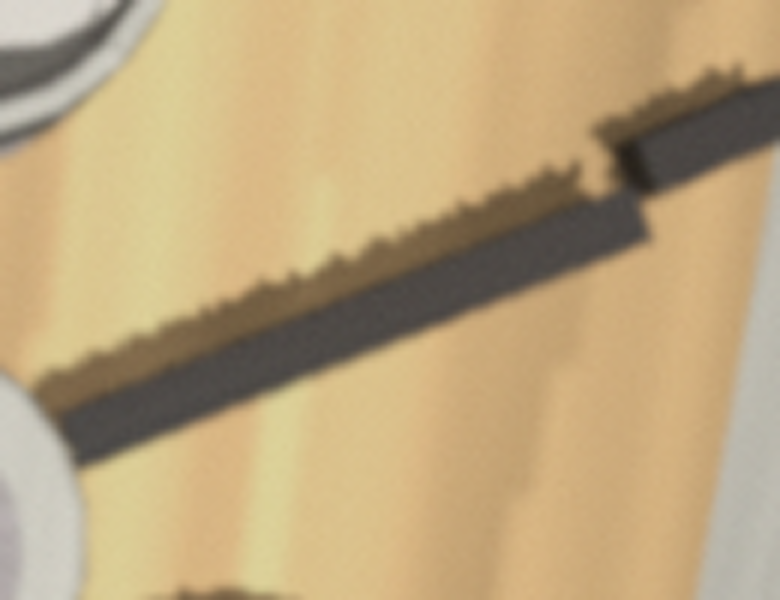

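View pics/w8c.png

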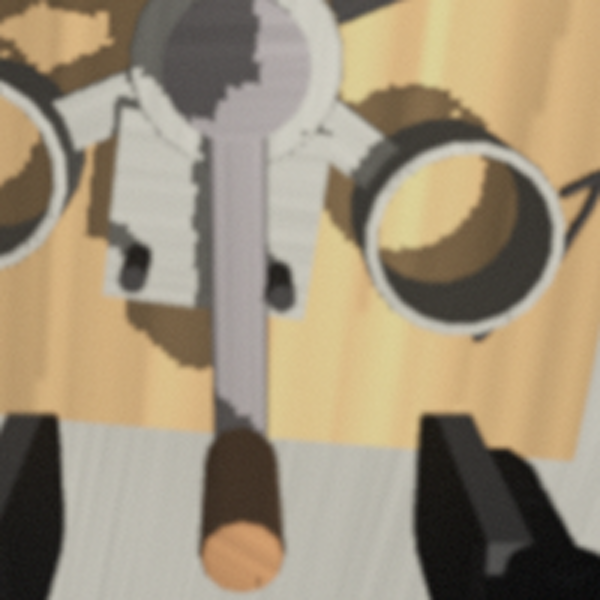

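```bash
python3 -c "
import cv2
a=cv2.imread('pics/w8.png');cv2.imwrite('pics/w8m.png',cv2.resize(a[65:115,390:450],None,fx=12,fy=12,interpolation=2))"
python3 - <<'E'
from h import *
import pickle
m=pickle.load(open("pics/w8.pkl","rb"))
uv=np.array([[641,212],[647,168],[628,168],[70,435]])/6+[300,60]
uv=np.r_[uv,[[440,12],[392,283],[141,263],[240/3+200,555/3+130]]]
X=ray(m,uv,[.116,.106,.1,.116,.1,.1,.1,.213]);print(X.round(4))
for c in ([.5443,.0109],[.5425,.0105]):
  for q in X:
    d=q[:2]-c;print(np.hypot(*d).round(4),np.degrees(np.arctan2(d[1],d[0])).round(2))
E
```

```text
[[ 0.6478  0.0785  0.116 ]
 [ 0.6502  0.0861  0.106 ]
 [ 0.6493  0.0862  0.1   ]
 [ 0.5713  0.0286  0.116 ]
 [ 0.6637  0.1587  0.1   ]
 [ 0.6946 -0.1097  0.1   ]
 [ 0.4248 -0.1399  0.1   ]
 [ 0.568  -0.1021  0.213 ]]
0.1236 33.17
0.1299 35.38
0.1292 35.67
0.0322 33.24
0.19 51.08
0.1927 -38.73
0.1925 -128.39
0.1155 -78.18
0.1253 32.87
0.1316 35.07
0.1309 35.35
0.034 32.14
0.1914 50.74
0.1939 -38.3
0.191 -128.04
0.1155 -77.27
```

View pics/w8m.png

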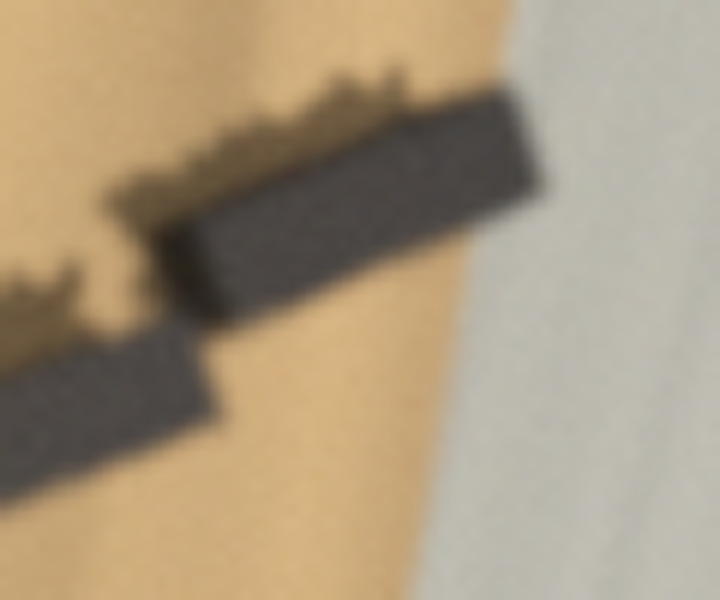

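```bash
cat > fit8.py <<'E'
from h import *
import pickle,sys
def run(name,tip,mi,mo,post,corners,hub=None):
    m=pickle.load(open(f"pics/{name}.pkl","rb"))
    def model(p):
        x,y,t,a,mk,zm,pa,dz=p
        P=lambda r,a,z:[x+r*np.cos(a),y+r*np.sin(a),z+dz]
        L=[P(.124,a,.116),P(.128,mk,zm),P(.154,mk,zm),P(.115,pa,.213)]
        for sx,sy,_,_ in corners:
            L.append(P(.135*2**.5,t+np.arctan2(sy,sx),.1))
        return proj(m,L)
    obs=np.array([tip,mi,mo,post]+[c[2:] for c in corners])
    s=least_squares(lambda p:np.r_[(model(p)-obs).ravel(),(p[5]-.106)/.002,p[7]/.002],[.543,.01,.1,.6,.6,.106,-1.3,0],x_scale=.1)
    d=np.degrees(s.x);print(name,"axis",s.x[:2].round(4),"yaw",d[2].round(2),"needle-mark",(d[3]-d[4]).round(2),"mark-yaw",(d[4]-d[2]).round(2),"zm,dz",s.x[5].round(4),s.x[7].round(4),"post-needle",(d[6]-d[3]).round(2),"w from post",(d[6]+90-d[2]-8.6).round(2));print(s.fun.round(1))
if __name__=="__main__":
    run("w8",[406.8,95.4],[407.9,87.7],[433.9,76.5],[280,315],[(1,1,440,12),(1,-1,392,283),(-1,-1,141,263)])
    run("w1",[405,17],[414.5,72],[441.5,72],[277,222],[(1,1,469,21),(1,-1,328,250),(-1,-1,100,131)])
E
python3 fit8.py
```

```text
w8 axis [0.5448 0.0102] yaw 6.34 needle-mark -2.44 mark-yaw 29.66 zm,dz 0.109 0.0004 post-needle -111.93 w from post -3.3
[ 0.7 -0.2 -0.9  0.5 -0.8  0.2  0.   0.7  0.8 -0.6 -0.4 -0.4  0.6 -0.6
  1.5  0.2]
w1 axis [0.5449 0.0113] yaw 6.13 needle-mark 22.45 mark-yaw 29.87 zm,dz 0.1084 -0.0018 post-needle -114.77 w from post 18.94
[ 0.6 -0.2 -0.3 -0.3 -1.1  0.2 -0.   0.4  0.8 -0.3  0.   0.4  0.1 -0.1
  1.2 -0.9]
```

move_arm(
  steps=[
    [0.005,-0.025,0,0,0,0,60],
    [0.005,-0.025,0,0,0,0,60],
    [0.004,-0.02,-0.01,0,0,0,60],
    [0,0,-0.04,0,0,0,60],
    [0,0,-0.04,0,0,0,60],
    [0,0,-0.035,0,0,0,60],
    [0,0,0,0,0,0,10],
    [0,0,0,0,0,0,10],
  ],
)

```text
clock: 6.9
tcp_pos: [0.5646, -0.1038, 0.1742]
tool_rot: [[0.98, -0.005, -0.197], [0.197, 0.001, 0.98], [-0.005, -1.0, 0.002]]
force: [1.6, -0.2, 0.6]
grip_width: 0.0279
```

move_arm(
  steps=[
    [0,0,0,0,0,0,10],
    [0,0,0,0,0,0,10],
  ],
)

```text
clock: 7.07
tcp_pos: [0.5661, -0.1037, 0.1764]
tool_rot: [[0.98, -0.0, -0.198], [0.198, -0.0, 0.98], [-0.0, -1.0, -0.0]]
force: [1.0, -1.5, -15.8]
grip_width: 0.0212
```

move_arm(
  steps=[
    [0.002,0.0003,0,0,0,1,10],
    [0.0025,0.0004,0,0,0,1,10],
    [0.002,0.0004,0,0,0,1,10],
    [0,0,0,0,0,0,10],
    [0,0,0,0,0,0,10],
    [0,0,0,0,0,0,10],
  ],
)

```text
clock: 7.57
tcp_pos: [0.5728, -0.1023, 0.1762]
tool_rot: [[0.969, 0.0, -0.249], [0.249, -0.0, 0.969], [0.0, -1.0, -0.0]]
force: [-2.7, -1.2, -8.2]
grip_width: 0.021
```

```bash
python3 look.py wrist w9;python3 look.py top t9; python3 -c "
import cv2
a=cv2.imread('pics/t9.png');cv2.imwrite('pics/t9z.png',cv2.resize(a[180:240,240:310],None,fx=9,fy=9,interpolation=2))"
```

```text
7.5667 [ 0.5728 -0.1023  0.1762] jaw 14.4 [ 0. -1. -0.] q6 -0.43050798232278514 [-2.7 -1.2 -8.2] 0.02099272792985742
7.6167 [ 0.5728 -0.1023  0.1762] jaw 14.39 [ 0. -1. -0.] q6 -0.43044698481570515 [-2.4 -1.3 -8.3] 0.021019788944059085
```

View pics/w9.png

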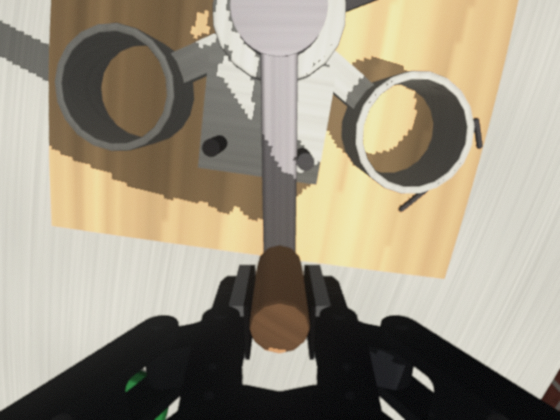

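View pics/t9z.png

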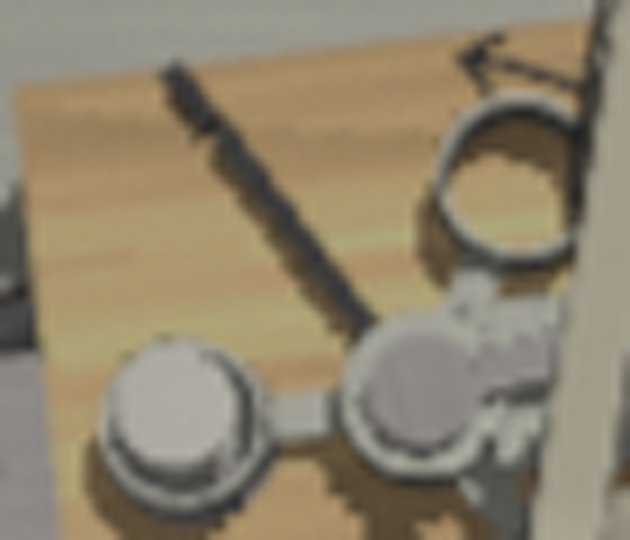

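move_arm(
  steps=[
    [0,0,0,0,0,0,60],
    [0,0,0,0,0,0,60],
    [0,0,0.03,0,0,0,60],
    [0,0,0.035,0,0,0,60],
    [-0.004,0.02,0.035,0,0,0,60],
    [-0.005,0.025,0.025,0,0,0,60],
    [-0.005,0.025,0,0,0,0,60],
    [0,0,0,0,0,0,60],
  ],
)

```text
clock: 8.33
tcp_pos: [0.56, -0.029, 0.3044]
tool_rot: [[0.968, 0.007, -0.25], [0.25, 0.002, 0.968], [0.007, -1.0, -0.0]]
force: [-0.1, -0.6, -0.6]
grip_width: 0.0515
```

```bash
python3 look.py wrist w10;python3 -c "
import cv2
a=cv2.imread('pics/w10.png');cv2.imwrite('pics/w10m.png',cv2.resize(a[60:160,300:430],None,fx=6,fy=6,interpolation=2))
cv2.imwrite('pics/w10n.png',cv2.resize(a[70:130,380:450],None,fx=10,fy=10,interpolation=2))"
```

```text
8.3333 [ 0.56   -0.029   0.3044] jaw 14.47 [ 0.007 -1.    -0.   ] q6 -0.3089183865611446 [-0.1 -0.6 -0.6] 0.051510534221610754
```

View pics/w10.png

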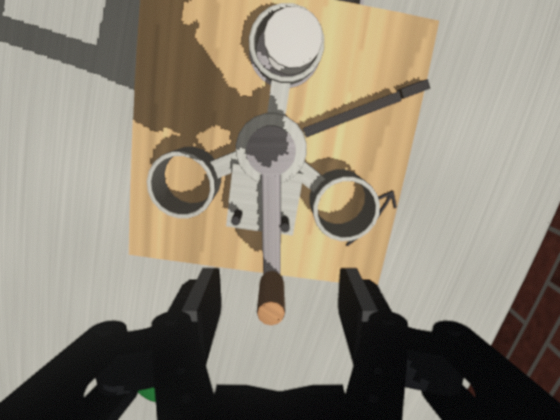

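View pics/w10n.png

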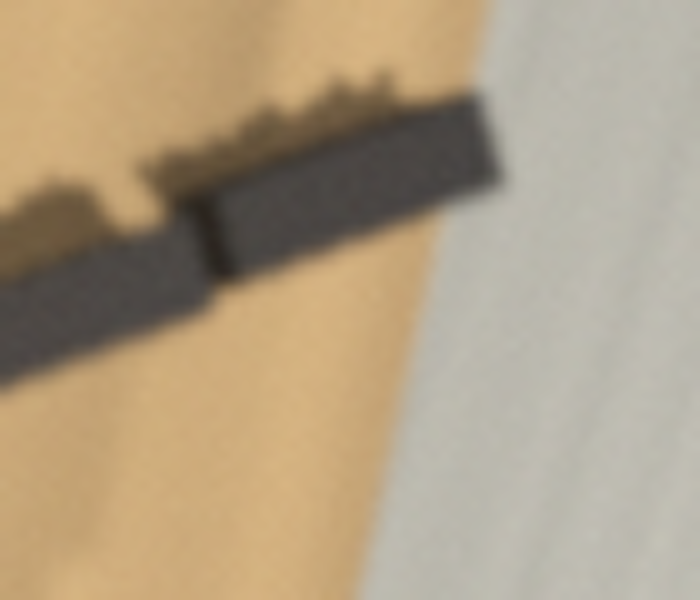

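View pics/w10m.png

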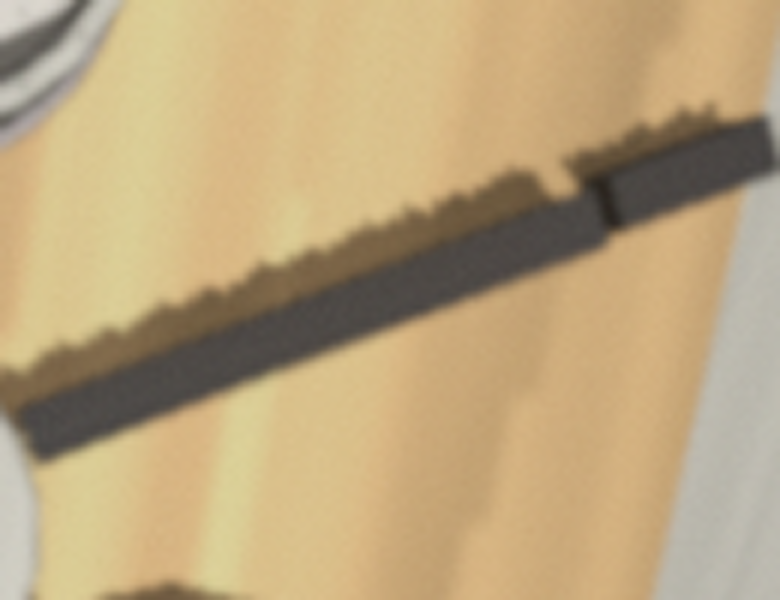

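```bash
cat >> fit8.py <<'E'
    run("w10",[400.1,94.8],[402.3,93.2],[429.1,84],[270.5,313],[(1,1,437,19),(1,-1,379,284),(-1,-1,130,254)])
E
python3 fit8.py
```

```text
w8 axis [0.5448 0.0102] yaw 6.34 needle-mark -2.44 mark-yaw 29.66 zm,dz 0.109 0.0004 post-needle -111.93 w from post -3.3
[ 0.7 -0.2 -0.9  0.5 -0.8  0.2  0.   0.7  0.8 -0.6 -0.4 -0.4  0.6 -0.6
  1.5  0.2]
w1 axis [0.5449 0.0113] yaw 6.13 needle-mark 22.45 mark-yaw 29.87 zm,dz 0.1084 -0.0018 post-needle -114.77 w from post 18.94
[ 0.6 -0.2 -0.3 -0.3 -1.1  0.2 -0.   0.4  0.8 -0.3  0.   0.4  0.1 -0.1
  1.2 -0.9]
w10 axis [0.5449 0.0108] yaw 6.68 needle-mark 0.13 mark-yaw 29.12 zm,dz 0.1086 -0.0003 post-needle -111.92 w from post -1.26
[ 0.2 -0.  -0.5  0.6 -1.  -0.1  0.  -0.6  1.3 -0.9 -0.3  0.8  0.5  0.4
  1.3 -0.1]
```

move_arm(
  steps=[
    [0.03,0.004,0,0,0,0,60],
    [0.03,0.004,0,0,0,0,60],
    [0,0,0,0,0,0,60],
    [0,0,0,0,0,0,60],
  ],
)

```text
clock: 8.72
tcp_pos: [0.6199, -0.0248, 0.3001]
tool_rot: [[0.969, 0.0, -0.248], [0.248, -0.0, 0.969], [-0.0, -1.0, -0.0]]
force: [-0.6, -0.4, -0.2]
grip_width: 0.0515
```

```bash
python3 look.py wrist w11;python3 - <<'E'
from h import *
import pickle
m=pickle.load(open("pics/w11.pkl","rb"));T=m["world_to_cam"]
C=-T[:3,:3].T@T[:3,3];d=C[:2]-[.5447,.0108];print(C,np.degrees(np.arctan2(d[1],d[0])),np.hypot(*d))
p=[.5447,.0108]
for z in (.1,.116): print(proj(m,[p[0]+.124*np.cos(.63),p[1]+.124*np.sin(.63),z]))
E
```

```text
8.7167 [ 0.6199 -0.0248  0.3001] jaw 14.39 [-0. -1. -0.] q6 -0.29344576430290026 [-0.6 -0.4 -0.2] 0.05154046273004886
[0.60163724 0.04659073 0.44359641] 32.1534566678442 0.0672519563618368
[[334.83144483  81.34840045]]
[[337.59892796  79.97281594]]
```

View pics/w11.png

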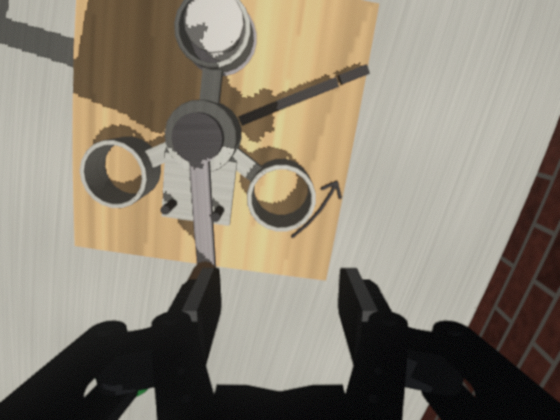

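```bash
python3 -c "
import cv2
a=cv2.imread('pics/w11.png');cv2.imwrite('pics/w11m.png',cv2.resize(a[55:135,235:375],None,fx=5.7,fy=5.7,interpolation=2))
cv2.imwrite('pics/w11n.png',cv2.resize(a[55:105,315:375],None,fx=12,fy=12,interpolation=2))"
```

```text
(no output)
```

View pics/w11m.png

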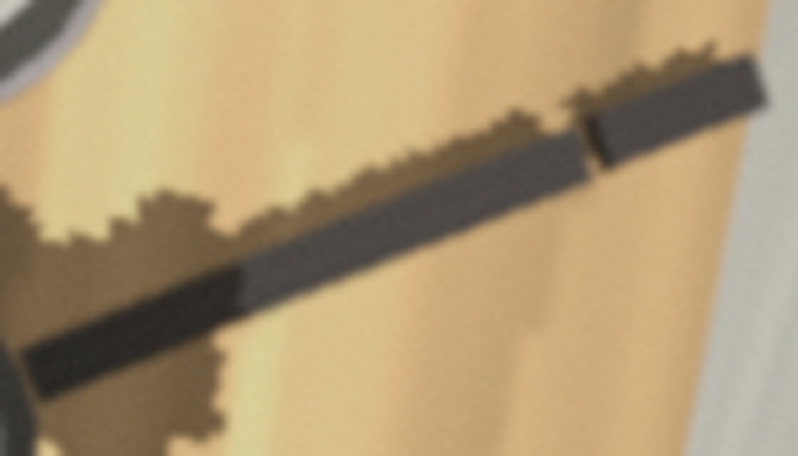

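View pics/w11n.png

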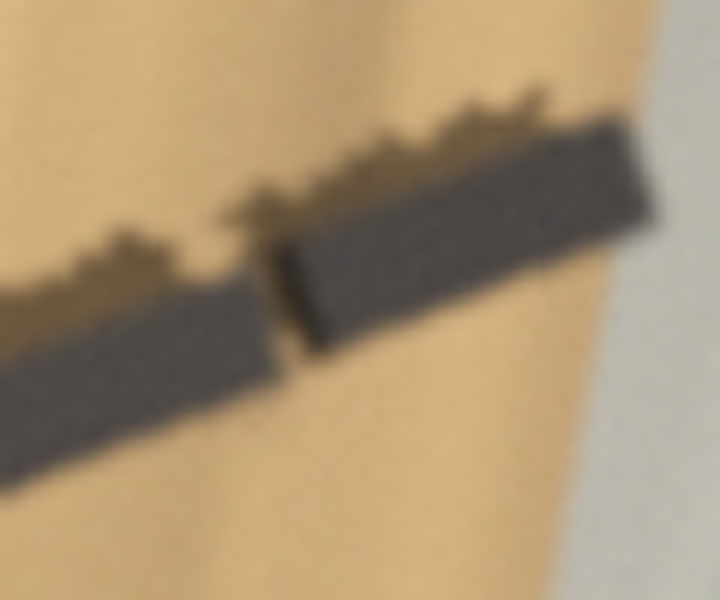

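move_arm(
  steps=[
    [-0.0155,0.035,0,0,0,-1.5,60],
    [-0.0155,0.035,0,0,0,-1.5,60],
    [-0.0155,0.035,0,0,0,-1.5,60],
    [-0.0155,0.035,0,0,0,-1.5,60],
    [-0.016,0.035,0,0,0,-1.2,60],
    [-0.016,0.0355,0,0,0,-1,60],
    [0,0,-0.03,0,0,0,60],
    [0,0,0,0,0,0,60],
  ],
)

```text
clock: 9.43
tcp_pos: [0.5213, 0.1865, 0.2674]
tool_rot: [[0.994, -0.005, -0.111], [0.111, -0.002, 0.994], [-0.005, -1.0, -0.001]]
force: [-1.5, -0.4, -1.4]
grip_width: 0.0513
```

```bash
python3 look.py wrist w12
```

```text
9.4333 [0.5213 0.1865 0.2674] jaw 6.36 [-0.005 -1.    -0.001] q6 0.23001468449044868 [-1.5 -0.4 -1.4] 0.05128575401155836
```

View pics/w12.png

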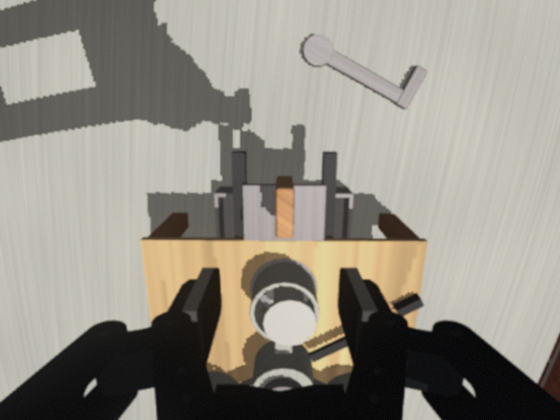

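```bash
python3 - <<'E'
from h import *
import pickle
m=pickle.load(open("pics/w12.pkl","rb"))
print(ray(m,[[285.5,188],[286,236],[285.5,212],[292,324]],[.152,.152,.152,.162]))
E
python3 -c "
import cv2
a=cv2.imread('pics/w12.png');cv2.imwrite('pics/w12z.png',cv2.resize(a[140:260,210:360],None,fx=5,fy=5,interpolation=2))"
```

```text
[[0.52384016 0.20446179 0.152     ]
 [0.5285769  0.16709019 0.152     ]
 [0.52597176 0.18612999 0.152     ]
 [0.54165081 0.09610274 0.162     ]]
```

View pics/w12z.png

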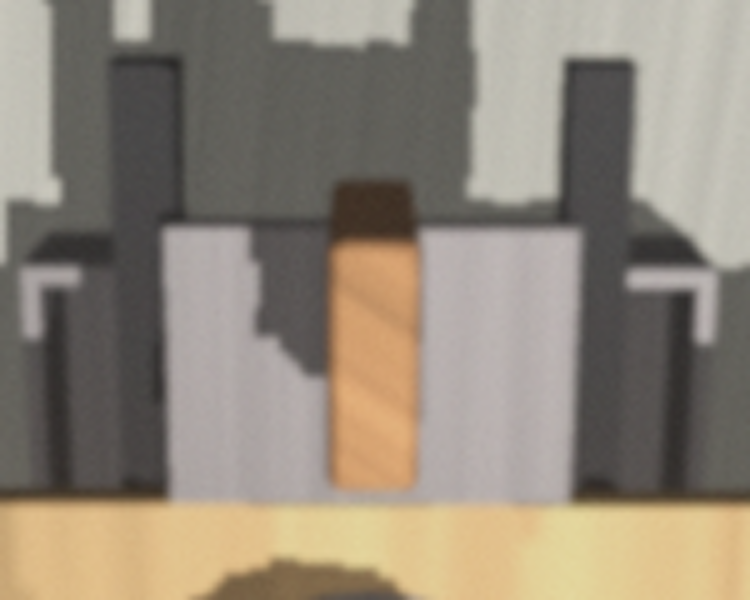

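move_arm(
  steps=[
    [0,0.002,-0.03,0,0,0,60],
    [0,0,-0.03,0,0,0,60],
    [0,0,-0.03,0,0,0,60],
    [0,0,-0.028,0,0,0,60],
    [0,0,-0.025,0,0,0,60],
    [0,0,0,0,0,0,60],
    [0,0,0,0,0,0,60],
  ],
)

```text
clock: 10.07
tcp_pos: [0.5247, 0.1868, 0.1279]
tool_rot: [[0.994, -0.002, -0.106], [0.106, -0.001, 0.994], [-0.002, -1.0, -0.001]]
force: [0.5, 0.6, -0.2]
grip_width: 0.0514
```

```bash
python3 look.py wrist w13
```

```text
10.0667 [0.5247 0.1868 0.1279] jaw 6.1 [-0.002 -1.    -0.001] q6 0.2331805181683321 [ 0.5  0.6 -0.2] 0.051422370058974654
```

View pics/w13.png

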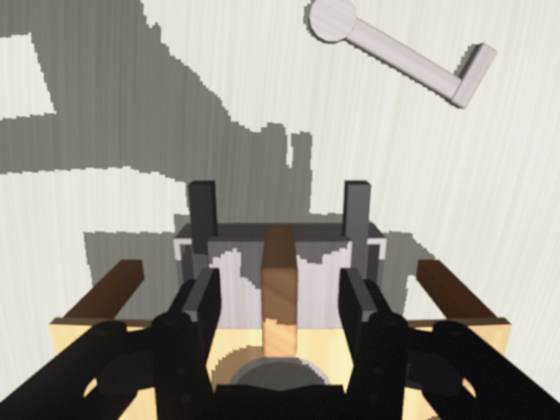

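Centred on the tab. Close and draw out 85 mm along (-0.108, 0.994).

move_arm(
  steps=[
    [0,0,0,0,0,0,5],
    [0,0,0,0,0,0,5],
    [0,0,0,0,0,0,5],
    [0,0,0,0,0,0,5],
    [0,0,0,0,0,0,5],
  ],
)

```text
clock: 10.53
tcp_pos: [0.5246, 0.1883, 0.1295]
tool_rot: [[0.994, 0.0, -0.108], [0.108, 0.0, 0.994], [0.0, -1.0, 0.0]]
force: [-5.1, -1.5, 9.5]
grip_width: 0.0134
```

move_arm(
  steps=[
    [-0.001,0.01,0,0,0,0,5],
    [-0.002,0.018,0,0,0,0,5],
    [-0.002,0.018,0,0,0,0,5],
    [-0.002,0.018,0,0,0,0,5],
    [-0.0015,0.014,0,0,0,0,5],
    [-0.0007,0.0065,0,0,0,0,5],
    [0,0,0,0,0,0,5],
    [0,0,0,0,0,0,5],
  ],
)

```text
clock: 11.2
tcp_pos: [0.5154, 0.2728, 0.1295]
tool_rot: [[0.994, 0.001, -0.109], [0.109, -0.0, 0.994], [0.001, -1.0, -0.001]]
force: [-4.3, -3.7, 10.5]
grip_width: 0.0132
```

```bash
python3 look.py wrist w14;python3 look.py side s14;python3 -c "
import cv2
a=cv2.imread('pics/s14.png');cv2.imwrite('pics/s14z.png',cv2.resize(a[155:300,200:370],None,fx=4,fy=4,interpolation=2))"
```

```text
11.2 [0.5154 0.2728 0.1295] jaw 6.24 [ 0.001 -1.    -0.001] q6 0.3761841154660357 [-4.3 -3.7 10.5] 0.013228866471201152
11.25 [0.5154 0.2728 0.1295] jaw 6.22 [ 0. -1. -0.] q6 0.3760871060507559 [-2.3 -2.4  9.3] 0.01305050705703184
```

View pics/w14.png

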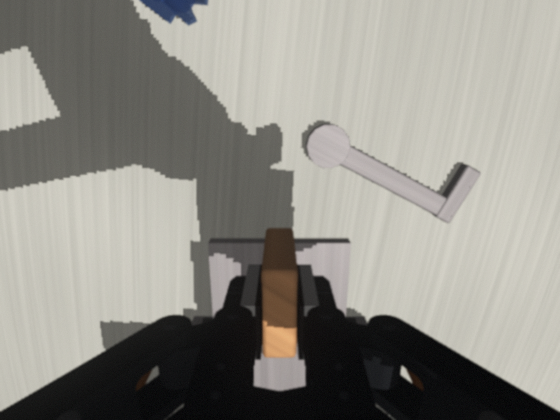

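View pics/s14z.png

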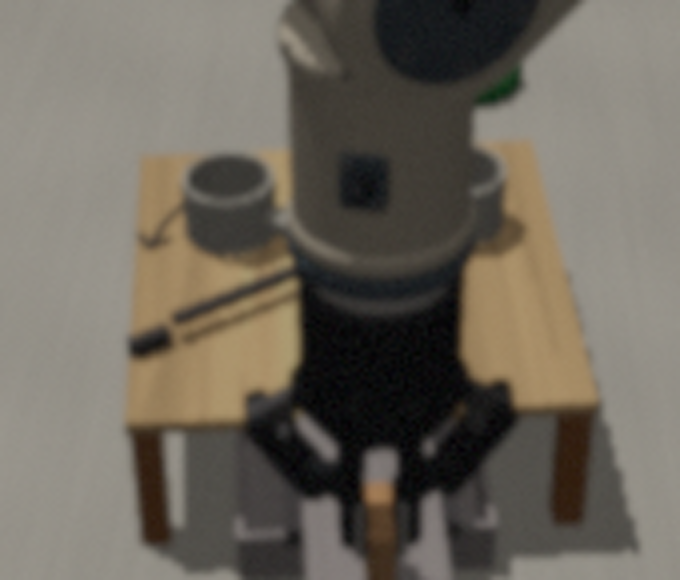

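move_arm(
  steps=[
    [-0.0002,0.002,0,0,0,0,5],
    [0,0,0,0,0,0,5],
  ],
)

```text
clock: 11.47
tcp_pos: [0.5154, 0.2728, 0.1295]
tool_rot: [[0.994, 0.0, -0.109], [0.109, -0.003, 0.994], [0.0, -1.0, -0.003]]
force: [-2.0, -13.0, 12.0]
grip_width: 0.0136
```

move_arm(
  steps=[
    [0,0,0,0,0,0,60],
    [0,0,0,0,0,0,60],
    [0,0,0,0,0,0,60],
    [0,0,0.035,0,0,0,60],
    [0,0,0.04,0,0,0,60],
    [0,0,0.04,0,0,0,60],
    [0,-0.03,0.04,0,0,0,60],
    [0,-0.04,0,0,0,0,60],
  ],
)

```text
clock: 12.13
tcp_pos: [0.5186, 0.213, 0.2836]
tool_rot: [[0.994, 0.011, -0.111], [0.111, 0.006, 0.994], [0.011, -1.0, 0.004]]
force: [2.0, -0.3, 1.0]
grip_width: 0.0513
```

move_arm(
  steps=[
    [0,-0.04,0,0,0,0,60],
    [0,-0.04,0,0,0,0,60],
    [0,-0.04,0,0,0,0,60],
    [0,0,0,0,0,0,60],
    [0,0,0,0,0,0,60],
  ],
)

```text
clock: 12.55
tcp_pos: [0.5153, 0.0881, 0.2765]
tool_rot: [[0.995, 0.001, -0.104], [0.104, 0.0, 0.995], [0.001, -1.0, 0.0]]
force: [-0.7, 0.2, 0.3]
grip_width: 0.0511
```

```bash
python3 look.py wrist w15;python3 look.py side s15;python3 -c "
import cv2
a=cv2.imread('pics/s15.png');cv2.imwrite('pics/s15z.png',cv2.resize(a[155:300,200:370],None,fx=4,fy=4,interpolation=2))"
```

```text
12.55 [0.5153 0.0881 0.2765] jaw 5.99 [ 0.001 -1.     0.   ] q6 0.061635187787974784 [-0.7  0.2  0.3] 0.051084042740798336
12.6 [0.5154 0.0894 0.2764] jaw 6.08 [ 0.001 -1.     0.001] q6 0.06222333751767495 [ 1.4  1.  -0. ] 0.05136899674798329
```

View pics/w15.png

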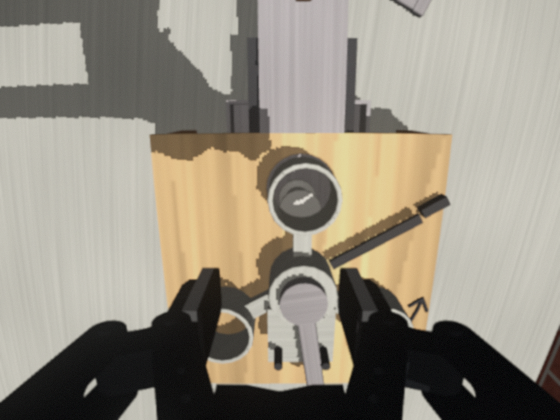

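View pics/s15z.png

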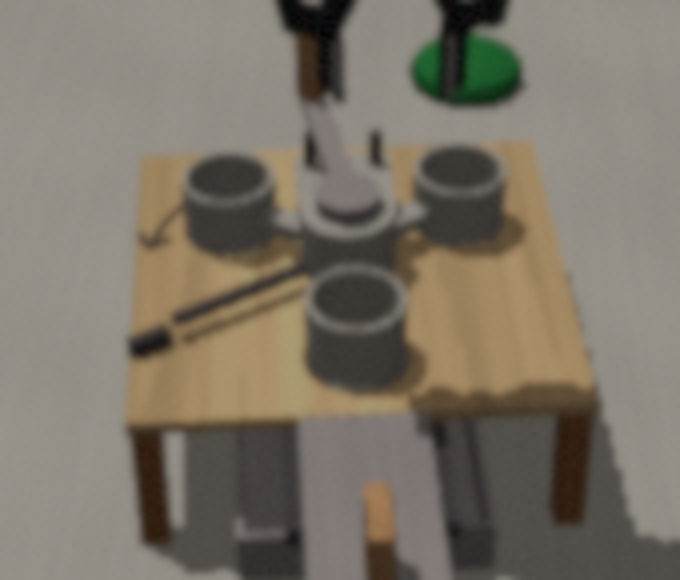

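```bash
python3 -c "
import cv2
a=cv2.imread('pics/w15.png');b=cv2.resize(a[145:245,255:455],None,fx=4,fy=4,interpolation=2);cv2.imwrite('pics/w15z.png',cv2.convertScaleAbs(b,alpha=1.5))"
```

```text
(no output)
```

View pics/w15z.png

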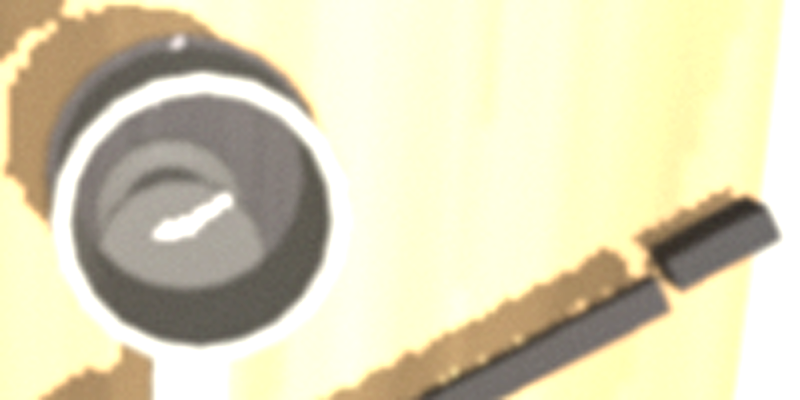

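```bash
python3 -c "
from cell import *
print(job_done())"
```

```text
the job is handed in; nothing more can be done
None
```

I turned the feeder back with the crank, brought it up to the mark, drew the gate, and handed the job in at about 12.6 s of the 45 s allowed. No verdict was reported.

- **Turning back:** I gripped the crank post and turned the wheel clockwise to about −24°. The needle tip was then about 51–54 mm short of the mark.
- **Coming up to the mark:** I moved it counter-clockwise only, in three stages. After the second and third stages I let go of the post to look, then regripped to continue.
- **Needle at the mark:** The last close check, with the camera almost in line with the mark, put the needle about 0.8 mm (0.4°) short of the mark and not past it. The other estimates disagreed slightly, ranging from 0.1° past to 0.75° short. I left it there because regripping could have disturbed it more.
- **Crank free play:** The crank arm stood against its counter-clockwise pin after I released the post.
- **Gate:** I drew it 85 mm to its stop, where a further 2 mm pull met about 13 N and did not move it. I left it out.
- **Bobbin:** The last pictures show the sleeve empty at deck level and the bobbin standing below the hole, in the tray. I saw this through the sleeve from above and did not look into the tray directly. The gripper did not touch the bobbin.
- **Other parts:** I kept the arm clear of the bystanders, and nothing I saw suggested they had moved. I did not measure their positions again at the end.

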